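Clip the filter plate on the light stage and light it once

TASK

Slide the glass plate, raised strip first, along the light stage until the strip is against the end stop and both spring clips have ridden over the strip and snapped down on the glass. Then pull the round lamp knob out until it clicks, let go so that it stays out by itself for at least two seconds, and push it back fully home. Leave the plate clipped in place, and leave the flat-bladed fan knob and the bottle, jar and tube rack around alone.

Things in the scene. Friction and masses are not known exactly. Their poses are not given: they have to be found in the camera images.
- stage: Fixed light stage. Origin: centre of the base's underside, on the table; z up, +x is the loading direction, y across. White base 220 x 150 x 30 mm high. On it a smooth grey raised bed 30 mm wide (y), from x = -105 to +60 mm, top at z = 60 mm: narrower than the plate, so fingers can straddle it with 30 mm of room below the plate's overhanging sides.
- plate: Loose amber glass plate, 80 (x) x 50 (y) x 6 mm, 50 to 100 g, on the stage's bed short of the clips, up to 8 degrees askew. Origin: centre of its underside; z up. On its +x edge an aluminium strip 8 mm wide stands 4 mm above the glass. Fully home its origin is at stage x = +20, y = 0, z = 60 mm and its x axis along the stage's. Getting the strip under both clips takes about 4 to 15 N of push.
- stop (a point): Middle of the top edge of the end stop's face, at stage x = +60 mm, z = 68 mm: an aluminium block 60 mm wide (y), 30 mm thick.
- clip_left_bend (a point): Lowest point of the left steel wire clip (5 mm thick), the part that presses on the glass: at rest at stage x = +41, y = +16, z = 62.5 mm. The clip is hinged at x = +92, z = 80 mm, reaches towards -x, bends down to this point and turns up again to a lead-in tip at x = +14, z = 80 mm; polished, slippery.
- clip_right_bend (a point): The same for the right clip, at stage y = -16 mm.
- clip_left (a joint): Angle in rad of the clip at stage y = +16 mm. 0: down on its rest with nothing under it (bend 2.5 mm above the bed); grows as it is lifted. About 0.065 on the glass, about 0.15 when riding on the strip. A spring presses it down with about 1 to 1.5 N.
- clip_right (a joint): The same for the clip at stage y = -16 mm.
- console: Fixed grey lamp console, 200 mm wide (y). Origin: on the table, straight below the panel's centre; z up. The control panel, 150 mm long, slopes up towards +x at 35 degrees from level and faces -x and up; its centre is at z = 85 mm. Two pull-knobs stand square on it at mid-slope: lamp knob at y = +45 mm, fan knob at y = -45 mm.
- shield_top (a point): Middle of the top edge of a clear splash shield with dark frame, 200 mm wide, standing square on the panel 70 mm up the slope from the knobs and 97 mm tall, so it leans over the panel: no room for a gripper straight above the knobs; take them with the tool leaning, along their own axis.
- lamp_grip (a point): Centre of the lamp knob's head; moves with it. z is the pull axis, square out of the panel (35 degrees from vertical, leaning to console -x); y is the console's y. The head is a round black cylinder, 30 mm in diameter and 20 mm long (10 mm either side of this point) on a 12 mm stem; knob home, the head's underside is 16 mm clear of the panel.
- lamp_knob (a joint): Pull of the lamp knob in m: 0 home, grows outwards. Resists with up to about 8 to 10 N, goes over centre near 0.010 and snaps out to its detent near 0.020, where it stays by itself (anywhere from 0.0185 to its hard stop at 0.022). Pushing back takes about the same force until it goes over centre and snaps home against a hard stop.
- fan_grip (a point): Centre of the fan knob's head: a flat black blade 30 mm (up the slope) x 8 mm (y) x 20 mm (along its axis) on an 8 mm stem. To be left alone.
- fan_knob (a joint): Pull of the fan knob in m: 0 home; it stays where it is left. Must stay home.
- bottle: Bystander: loose amber bottle, 60 mm across, 130 mm tall, black cap. Origin: centre of its underside.
- vial: Bystander: loose small glass jar, 36 mm across, 75 mm tall. Origin: centre of its underside.
- rack: Bystander: loose white plastic tube rack, 180 (x) x 70 (y) x 80 mm tall, empty. Origin: centre of its underside.
Not all that is in view belongs to the job. There is more than one size of the plate; the one meant has the size given above.

How it is judged:
By the outcome, as a careful person would: the job done as asked, in the order asked, and still so for the second after the job is handed in, with the robot touching nothing.
It also fails if it takes over 61 s, if anything falls off the work surface, if the arm or the gripper's body presses on something with over 40 N, if the wrist force passes 120 N, or if a joint passes its speed limit or range.

ROBOT

A 7-joint arm with a two-finger parallel gripper is mounted at the origin on the work surface. World frame = base frame: x ahead of the robot, y to its left, z up, the work surface at z = 0. Lengths are in m, angles in degrees, forces in N, time in s.
With the tool pointing down it reaches from about 0.4 to 0.85 m from the base axis. Payload 10.4 kg.
Tool frame: the origin (TCP) lies midway between the tips of the shut fingers; the grasp point (between the pads) lies 19 mm behind it (manip.grasp_offset is the distance from the TCP to the grasp point, in m); z points along the fingers, y is the line along which they close (so a half turn about z gives the same grasp; the last joint's range is limited). The gripper opens to 85 mm and grips with 20 to 120 N. Pads are 22 mm wide; open, the fingers measure 114 mm over their backs; the gripper's body (76 mm by 85 mm) begins 54 mm behind the grasp point. The pads swing forward as they close: fully open they stand 13 mm farther back than shut.
Start: joints at [66.83, 19.034, -3.707, 83.658, 1.238, 77.344, -5.071], TCP at [0.233, -0.58, 0.231] pointing down, gripper open.
Joint ranges: [-148.97, 148.97], [-28.65, 121.19], [-84.17, 76.75], [9.2, 138.47], [-72.65, 252.65], [3.7, 117.97], [-149.18, 149.18]. Speed limits (degrees/s): [127.2, 127.2, 159.86, 159.86, 180, 180, 180].

INTERFACE

Orientations are given as a 3x3 rotation matrix whose columns are the frame's x, y, z axes.
In Python, from workcell import manip, optics, workorder gives the robot as it stands. The module is installed in compiled form; this text tells all that it offers.
- The arm moves only by the shell command python3 -m pendant 'ROWS' [FORCE]. ROWS is JSON, a list of rows, each a list of 3 entries, a list of its own where there are three numbers: the shift along the tool's x, y, z in m, then the turn, a rotation vector about the tool's x, y, z in rad, then the opening, from 0 (shut) to 1 (fully open). A call has 1 to 10 rows; each row is the pose to reach, as a shift and turn from the pose commanded when the call began, along the tool's axes at that moment; what a row does not reach only later rows make up. A row lasts 1/8 s, in which the tool goes at most 62.5 mm and 10.7 degrees, less where a joint would pass 70% of its speed; a pose out of reach is approached as far as the arm can. A call with a gripper value outside its range is refused whole. The fingers move at their own pace and stop on an object; FORCE is the grip in N (left out, the last holds). Time passes only in rows, so rows that repeat a pose let the fingers close. It gives the time, the measured TCP pose, the force, the opening and the grip force at its end, in the units of the state.
- manip.get_state(): the state, without advancing time (a new reading comes with each control period).
- optics.get_image(name): name is "side" or "top"; returns (picture, depth): 384x512x3 uint8, red, green, blue; 384x512 float32, m along the optical axis (not along the pixel's ray), 0 where there is no reading.
- optics.camera_info(name): a dict with "intrinsics" (3x3 intrinsics, pixels), "k1" (the pictures are not rectified: a ray, as slopes to the right and down, at radius r is drawn at 1 + k1 r^2 times it, then the intrinsics apply), "camera_from_world" (4x4, takes a point from world to camera coordinates). Camera axes: x right, y down, z forward; pixel columns grow to the right and rows downward; lengths in m; the calibration is good to about 2 mm. A picture is of the moment at which its call begins. camera_info takes no time and is no camera call.
- workorder.close_job(): hands the job in; it is judged then, once.
The state is a dict: "time_s": time; "q": joint angles; "joint_vel": joint speeds; "tau": joint torques, N m; "position": TCP position; "tcp_rot": TCP orientation; "wrist_force": force on the tool from outside, world axes, zero at the start; "ft_torque": the same for the moment, N m; "opening": finger opening in m; "grasp_force": force on a finger pad.
Only numpy, scipy, OpenCV 4.12 (cv2) and the standard library are available. Lean on these libraries where they do the work, as an engineer would, in place of code of your own. Each camera call takes 0.05 s, during which the arm holds its last target. There are 200 camera calls.

## Working session

There is one attempt and no reset: what is moved stays moved. The work goes in short steps, Python scripts to look and compute and a shell command to move; the robot and the scene stay as the last step left them, time stands still between calls to the robot, and variables do not carry over. Pictures are saved under pics/ and viewed, at most 10 in all, crops included, and the job is handed in when it is done.

```bash
mkdir -p pics
cat > h.py <<'E'
import numpy as np, cv2
from workcell import manip, optics, workorder
def cam(n):
    c=optics.camera_info(n); return np.array(c["intrinsics"],float),float(c["k1"]),np.array(c["camera_from_world"],float)
def ray(n,u,v):
    K,k1,T=cam(n); d=np.array([(u-K[0,2])/K[0,0],(v-K[1,2])/K[1,1]]); s=d.copy()
    for _ in range(20): s=d/(1+k1*(s@s))
    R=T[:3,:3]; return -R.T@T[:3,3], R.T@np.array([s[0],s[1],1])
def plane(n,u,v,z):
    o,d=ray(n,u,v); return o+d*(z-o[2])/d[2]
def tri(a,b):
    o1,d1=ray("top",*a);o2,d2=ray("side",*b)
    t=np.linalg.lstsq(np.c_[d1,-d2],o2-o1,rcond=None)[0]
    p,q=o1+d1*t[0],o2+d2*t[1]; return (p+q)/2,np.linalg.norm(p-q)
def dep(n,D,u,v):
    o,d=ray(n,u,v); return o+d*D[int(v),int(u)]
def proj(n,p):
    K,k1,T=cam(n); c=T[:3,:3]@np.array(p)+T[:3,3]; s=c[:2]/c[2]; s=s*(1+k1*(s@s)); return K[0,0]*s[0]+K[0,2],K[1,1]*s[1]+K[1,2]
def snap(n,f):
    im,D=optics.get_image(n); np.savez(f"pics/{f}.npz",im=im,D=D); cv2.imwrite(f"pics/{f}.png",im[:,:,::-1]); return im,D
E
python3 - <<'E'
from h import *
for n in("top","side"):
    snap(n,n+"0"); K,k,T=cam(n); print(n,K.round(1).tolist(),k,(-T[:3,:3].T@T[:3,3]).round(3),T[:3,:3].round(2).tolist())
a=[cv2.imread(f"pics/{n}0.png") for n in("top","side")]
s=manip.get_state(); print(s); print(manip.grasp_offset)
E
```

```text
top [[361.0, 0.0, 256.4], [0.0, 361.0, 193.0], [0.0, 0.0, 1.0]] -0.07258435418051096 [0.379 0.013 1.18 ] [[0.0, -1.0, 0.0], [-0.98, -0.0, -0.18], [0.18, -0.0, -0.98]]
side [[399.0, 0.0, 254.6], [0.0, 399.0, 191.4], [0.0, 0.0, 1.0]] -0.09643185608668607 [0.213 0.777 0.697] [[-0.91, -0.42, -0.02], [-0.21, 0.49, -0.85], [0.36, -0.77, -0.53]]
{'time_s': 0.1, 'q': array([66.82952573, 19.06986114, -3.70672308, 83.70130705,  1.23653617,
       77.34290326, -5.07076342]), 'joint_vel': array([-0.04846067, -0.13808005, -0.0336712 , -0.15789803, -0.02029328,
       -0.02399875,  0.1174371 ]), 'tau': array([ 1.42701039e-03, -6.26742983e+01,  4.91715129e-02, -3.92428744e+01,
        1.62596069e-02,  6.99724638e-03, -3.11257043e-05]), 'position': array([ 0.2327449 , -0.57968495,  0.23057809]), 'tcp_rot': array([[ 9.27991859e-01,  3.72600105e-01, -5.21561187e-04],
       [ 3.72600468e-01, -9.27991100e-01,  1.18689477e-03],
       [-4.17670222e-05, -1.29576263e-03, -9.99999160e-01]]), 'wrist_force': array([-0.01359094,  0.42033465,  0.41108258]), 'ft_torque': array([ 0.00753114,  0.05811101, -0.00530373]), 'grasp_force': 0.0, 'opening': 0.08573551885527703}
0.0187
```

View pics/top0.png

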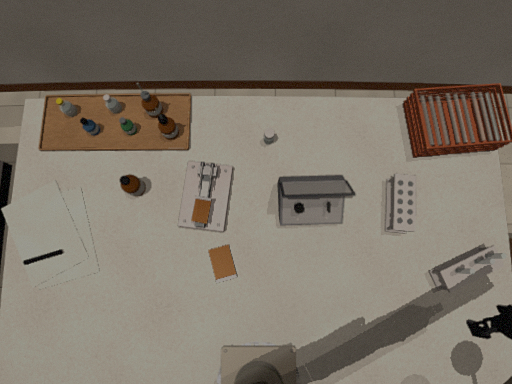

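View pics/side0.png

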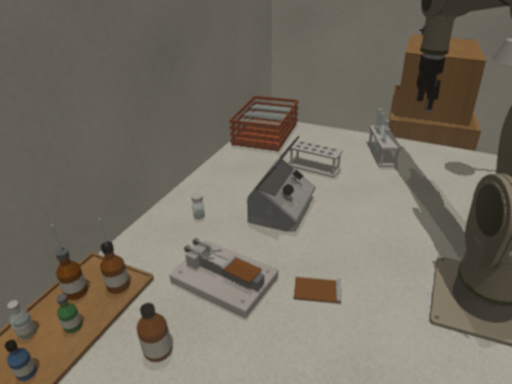

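The top view shows the stage at about (206,195) with an amber plate on its bed at (202,211). The console is at (312,202), with the round knob at (299,208) and the blade knob at (328,206).

- **Plate candidates:** amber (202,211) on the bed, or amber (222,262) lying loose on the table, which is larger. I choose the one on the bed.
- **Knob candidates:** round black (299,208), or blade (328,206). I choose the round one, on the +y side.

Next I check these in a close crop.

Run:
```python
from h import *
t=cv2.imread("pics/top0.png");s=cv2.imread("pics/side0.png")
a=cv2.resize(t[150:240,170:370],None,fx=4,fy=4,interpolation=cv2.INTER_CUBIC)
b=np.hstack([cv2.resize(s[230:310,165:285],(360,240),interpolation=cv2.INTER_CUBIC),cv2.resize(s[145:235,235:335],(267,240),interpolation=cv2.INTER_CUBIC)])
b=np.hstack([b,np.zeros((240,800-b.shape[1],3),np.uint8)])
cv2.imwrite("pics/crop.png",np.vstack([a,b]))
for n in("top","side"):
    z=np.load(f"pics/{n}0.npz");im,D=z["im"],z["D"]
    h=cv2.cvtColor(im,cv2.COLOR_RGB2HSV); m=cv2.inRange(h,(5,130,70),(18,255,255))
    N,L,st,c=cv2.connectedComponentsWithStats(m)
    for i in range(1,N):
        if st[i,4]>60:
            k=cv2.findContours((L==i).astype(np.uint8),0,1)[0][0]; r=cv2.minAreaRect(k)
            P=np.array([dep(n,D,u,v) for v,u in np.argwhere(L==i)]); print(n,st[i],r, np.median(P,0).round(3))
```

```text
top [ 414   83   98   72 1953] ((463.34381103515625, 117.64938354492188), (68.40692901611328, 92.85184478759766), 84.42780303955078) [ 0.841 -0.673  0.009]
top [408  93  18  63 296] ((415.85693359375, 124.42021179199219), (63.15043258666992, 6.561333656311035), 78.90628051757812) [ 0.82  -0.521  0.058]Traceback (most recent call last):
  File "<stdin>", line 14, in <module>
  File "h.py", line 16, in dep
    o,d=ray(n,u,v); return o+d*D[int(v),int(u)]
        ~~~^^^^^^^
  File "h.py", line 6, in ray
    K,k1,T=cam(n); d=np.array([(u-K[0,2])/K[0,0],(v-K[1,2])/K[1,1]]); s=d.copy()
           ~~~^^^
  File "h.py", line 4, in cam
    c=optics.camera_info(n); return np.array(c["intrinsics"],float),float(c["k1"]),np.array(c["camera_from_world"],float)
ValueError: time passes only in moves, steps and waits
```

View pics/crop.png

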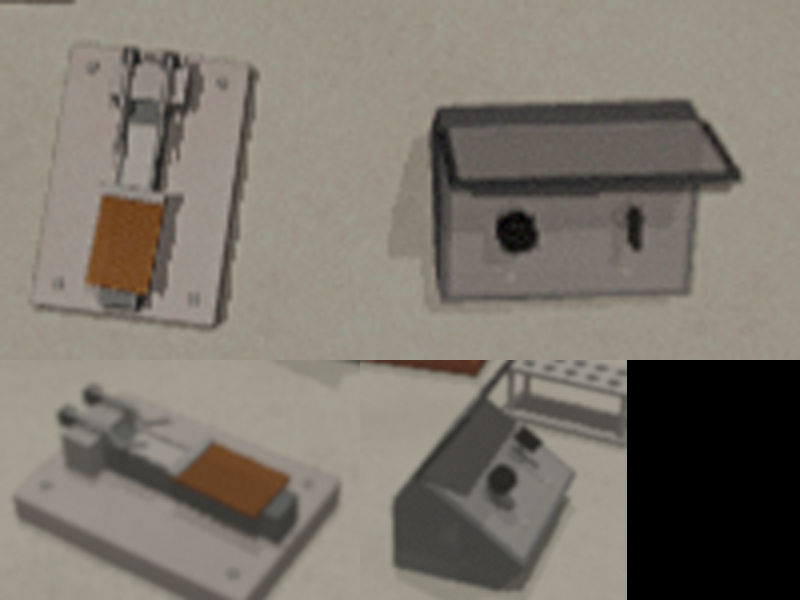

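The crop confirms both choices: the bed plate, with its bright strip towards the clips, at crop (125,243), and the round knob at crop (517,232). Now I measure them with masks plus depth.

```bash
sed -i 's/^def cam(n):/import functools\n@functools.lru_cache(None)\ndef cam(n):/' h.py
cat >> h.py <<'E'
def cloud(n,D):
    K,k1,T=cam(n); v,u=np.mgrid[0:384,0:512]
    s=cv2.undistortPoints(np.stack([u,v],-1).reshape(-1,1,2).astype(np.float64),K,np.array([k1,0,0,0])).reshape(384,512,2)
    P=np.dstack([s,np.ones((384,512))])*D[...,None]; return (P-T[:3,3])@T[:3,:3]
def blob(m,u,v):
    N,L,st,c=cv2.connectedComponentsWithStats(m.astype(np.uint8)); i=L[v,u]
    return (L==i)&(i>0),c[i]
E
python3 - <<'E'
from h import *
cen={}
for n,pl,lamp,fan,tab in(("top",(202,211),(299,208),(328,207),(250,260)),("side",(243,270),(288,189),(298,174),(300,250))):
    z=np.load(f"pics/{n}0.npz");im,D=z["im"],z["D"];P=cloud(n,D);print(n,"table z",np.median(P[tab[1]-5:tab[1]+5,tab[0]-5:tab[0]+5].reshape(-1,3),0).round(4))
    hsv=cv2.cvtColor(im,cv2.COLOR_RGB2HSV); print(hsv[pl[1],pl[0]],hsv[lamp[1],lamp[0]],hsv[fan[1],fan[0]])
    m=(hsv[...,0]<22)&(hsv[...,1]>140)
    b,c=blob(m,*pl); Q=P[b]; print("plate",b.sum(),c,np.median(Q,0).round(4)); cen[n,'p']=c
    W=np.array([plane(n,x,y,0.066)[:2] for y,x in np.argwhere(b)],np.float32); print(" rect on z=.066",cv2.minAreaRect(W*1000))
    for nm,s in(("lamp",lamp),("fan",fan)):
        m=hsv[...,2]<45; w=np.zeros_like(m); w[s[1]-8:s[1]+9,s[0]-8:s[0]+9]=1
        b,c=blob(m&w,*s); cen[n,nm]=c; print(nm,b.sum(),c,np.median(P[b],0).round(4))
    x0,x1,y0,y1=(165,245,150,240) if n=="top" else (165,285,230,312)
    w=np.zeros(D.shape,bool); w[y0:y1,x0:x1]=1
    b=w&(abs(P[...,2]-.03)<.007); Q=P[b]; print("base",b.sum(),np.median(Q,0),cv2.minAreaRect((Q[:,:2]*1000).astype(np.float32)))
for k in("p","lamp","fan"): print(k,tri(cen["top",k],cen["side",k]))
E
```

```text
top table z [ 0.3808  0.0297 -0.    ]
[ 15 177 114] [50 77 20] [15 43 24]
plate 341 [201.06451613 210.81524927] [0.5293 0.1802 0.0659]
 rect on z=.066 ((529.1259155273438, 180.513671875), (48.06061553955078, 70.38157653808594), 80.56072235107422)
lamp 79 [298.5443038 207.4556962] [ 0.5346 -0.118   0.1157]
fan 25 [328.04 206.44] [ 0.5377 -0.2062  0.1134]
base 2102 [0.58329531 0.15391856 0.02994347] ((587.451171875, 174.94827270507812), (150.85272216796875, 220.11985778808594), 83.19610595703125)
side table z [ 0.4542 -0.0091 -0.0011]
[ 13 169 104] [15 23 44] [12 32 40]
plate 436 [242.40366972 269.66513761] [0.5267 0.1827 0.0648]
 rect on z=.066 ((527.0015869140625, 183.1636199951172), (46.75116729736328, 69.34236145019531), 81.09691619873047)
lamp 54 [287.74074074 189.44444444] [ 0.5289 -0.1085  0.1117]
fan 22 [297.5 174.5] [ 0.5341 -0.2067  0.1082]
base 2600 [0.56791657 0.21126021 0.02967212] ((584.045654296875, 174.42532348632812), (151.94744873046875, 222.13441467285156), 82.59921264648438)
p (array([0.52929106, 0.18054604, 0.06229957]), np.float64(0.0019737084747985883))
lamp (array([ 0.53367178, -0.11914331,  0.10570915]), np.float64(0.0032295731111397414))
fan (array([ 0.53652532, -0.20844225,  0.10629171]), np.float64(0.0037815535023006984))
```

Everything fits together:

| Item | Measured | Check |
|---|---|---|
| Stage | (0.5865, 0.1748), yaw −7° | base 150×220 |
| Plate origin | ≈(0.532, 0.181), yaw −9° | on the bed at z≈0.06 |
| Lamp head | ≈(0.534, −0.119, 0.106) | expected z 0.1063 |
| Fan knob | 89 mm from the lamp knob | expected 90 |

Next is the pose calculator, and the panel normal as a check.

```bash
cat >> h.py <<'E'
from scipy.spatial.transform import Rotation as Ro
def down(yaw):
    y=np.radians(yaw); return np.array([[np.cos(y),np.sin(y),0],[np.sin(y),-np.cos(y),0],[0,0,-1]])
def go(p,R,p0=None,R0=None):
    if R0 is None: s=manip.get_state(); p0,R0=np.array(s["position"]),np.array(s["tcp_rot"])
    print("shift",(R0.T@(np.array(p)-p0)).round(4).tolist(),"turn",Ro.from_matrix(R0.T@R).as_rotvec().round(4).tolist())
SX=np.array([np.cos(np.radians(-7)),np.sin(np.radians(-7))]); SO=np.array([.5865,.1748])
def stg(p): d=np.array(p[:2])-SO; return np.array([d@SX, d@[-SX[1],SX[0]]]).round(4)
E
python3 - <<'E'
from h import *
go([.5172,.1836,.15],down(-9))
print(stg([.532,.1812]))
P=cloud("top",np.load("pics/top0.npz")["D"])[201:222,282:342].reshape(-1,3)
for _ in range(8):
    c=P.mean(0); n=np.linalg.svd(P-c,full_matrices=False)[2][2]; n*=np.sign(n[2]); r=(P-c)@n; P=P[abs(r)<max(.003,1.5*r.std())]
print(len(P),c,n,np.degrees(np.arccos(n[2])),np.degrees(np.arctan2(-n[1],-n[0])),r.std(),"lamp above",(np.array([.5337,-.1191,.1057])-c)@n)
E
```

```text
shift [0.5484, -0.6022, 0.0813] turn [-0.0013, 0.0004, 0.5389]
[-0.0549 -0.0003]
883 [ 0.5272154  -0.16477818  0.06844669] [-0.5815661  -0.01733693  0.81331439] 35.578967865442415 1.7075248594042374 0.0014349637975337923 lamp above 0.025735504300497963
```

```bash
python3 -m pendant '[[[0,0,-0.06],[0,0,0],1],[[0.548,-0.602,0],[0,0,0.539],1],[[0.548,-0.602,0],[0,0,0.539],1],[[0.548,-0.602,0],[0,0,0.539],1],[[0.548,-0.602,0],[0,0,0.539],1],[[0.548,-0.602,0],[0,0,0.539],1],[[0.548,-0.602,0],[0,0,0.539],1],[[0.548,-0.602,0],[0,0,0.539],1],[[0.548,-0.602,0],[0,0,0.539],1],[[0.548,-0.602,0],[0,0,0.539],1]]' 50; python3 -c "
from h import *
go([.5172,.1836,.15],down(-9))"
```

```text
time_s: 1.35
position: [0.4289, -0.0525, 0.2498]
tcp_rot: [[0.988, -0.157, 0.0], [-0.157, -0.988, -0.001], [0.0, 0.0, -1.0]]
wrist_force: [1.9, -0.7, -0.4]
opening: 0.0853
grasp_force: 0.0
shift [0.0502, -0.2471, 0.0997] turn [0.0005, -0.0003, -0.0004]
```

```bash
python3 -m pendant '[[[0.05,-0.247,0],[0,0,0],1],[[0.05,-0.247,0],[0,0,0],1],[[0.05,-0.247,0],[0,0,0],1],[[0.05,-0.247,0],[0,0,0],1],[[0.05,-0.247,0.1],[0,0,0],1],[[0.05,-0.247,0.1],[0,0,0],1],[[0.05,-0.247,0.1],[0,0,0],1]]'; python3 -c "
from h import *
go([.5172,.1836,.09],down(-9))
snap('top','top1');snap('side','side1')
a=cv2.imread('pics/top1.png')[130:250,150:260];b=cv2.imread('pics/side1.png')[190:310,165:285]
cv2.imwrite('pics/c1.png',np.hstack([cv2.resize(a,(367,400)),cv2.resize(b,(400,400))]))"
```

```text
time_s: 2.22
position: [0.515, 0.181, 0.1474]
tcp_rot: [[0.988, -0.156, -0.005], [-0.156, -0.988, -0.001], [-0.005, 0.002, -1.0]]
wrist_force: [0.6, 0.1, 1.5]
opening: 0.0852
grasp_force: 0.0
shift [0.0021, -0.003, 0.0574] turn [0.0021, 0.0052, 0.0004]
```

View pics/c1.png

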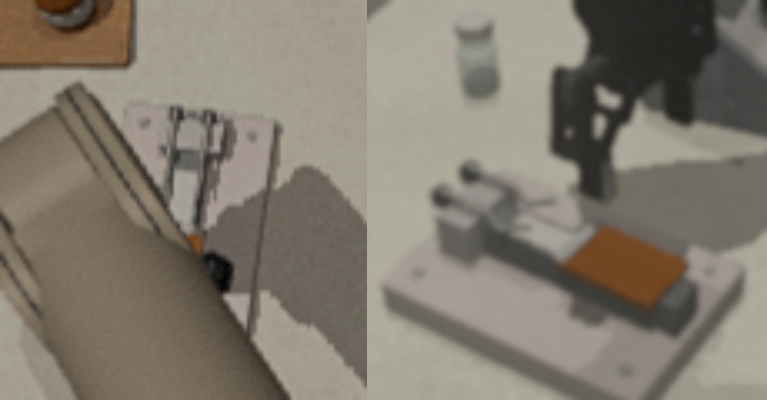

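The crop shows the arm over the stage with the open fingers straddling the plate (near finger at about (598,180)). The plate hasn't moved. Descending.

```bash
python3 -m pendant '[[[0.002,-0.002,0.057],[0,0.003,0],1],[[0.002,-0.002,0.104],[0,0.003,0],1],[[0.002,-0.002,0.104],[0,0.003,0],1],[[0.002,-0.002,0.104],[0,0.003,0],1]]' && python3 -m pendant '[[[0,0,0],[0,0,0],0.5],[[0,0,0],[0,0,0],0.3],[[0,0,0],[0,0,0],0.3],[[0,0,0],[0,0,0],0.3],[[0,0,0],[0,0,0],0.3],[[0,0,0],[0,0,0],0.3]]' 50; python3 -c "
from h import *
s=manip.get_state(); print(stg(s['position']));print(s['position'])
T=SO+SX*.005
go([*T,.043],down(-7))"
```

```text
time_s: 2.82
position: [0.5208, 0.184, 0.0489]
tcp_rot: [[0.988, -0.157, 0.006], [-0.157, -0.988, 0.001], [0.006, -0.002, -1.0]]
wrist_force: [1.0, -0.1, 0.8]
opening: 0.0856
grasp_force: 0.0
time_s: 3.58
position: [0.5202, 0.1835, 0.0476]
tcp_rot: [[0.988, -0.157, 0.005], [-0.157, -0.988, -0.0], [0.005, -0.0, -1.0]]
wrist_force: [-1.6, -0.9, 9.0]
opening: 0.0488
grasp_force: 50.6
[-0.0669  0.0006]
[0.52016825 0.18350146 0.04762754]
shift [0.0718, -0.002, 0.005] turn [-0.0003, -0.0055, -0.0354]
```

```bash
python3 -m pendant '[[[0.005,0,-0.002],[0,0,0],0.3],[[0.015,-0.0005,-0.002],[0,-0.003,-0.015],0.3],[[0.025,-0.001,-0.002],[0,-0.003,-0.035],0.3],[[0.035,-0.001,-0.002],[0,-0.003,-0.035],0.3],[[0.04,-0.001,-0.002],[0,-0.003,-0.035],0.3],[[0.04,-0.001,-0.002],[0,-0.003,-0.035],0.3]]'; python3 -c "
from h import *
s=manip.get_state(); print(stg(s['position']),s['position'],s['wrist_force'])
snap('top','top2');snap('side','side2')
b=cv2.imread('pics/side2.png')[210:310,165:285]
cv2.imwrite('pics/c2.png',cv2.resize(b,(720,600),interpolation=cv2.INTER_CUBIC))"
```

```text
time_s: 4.32
position: [0.559, 0.178, 0.0479]
tcp_rot: [[0.992, -0.122, -0.0], [-0.122, -0.992, 0.0], [-0.0, -0.0, -1.0]]
wrist_force: [0.3, 0.0, 0.4]
opening: 0.0488
grasp_force: 51.6
[-0.0277 -0.0001] [0.5589775  0.17803517 0.04793495] [0.34272204 0.03022882 0.44248883]
```

View pics/c2.png

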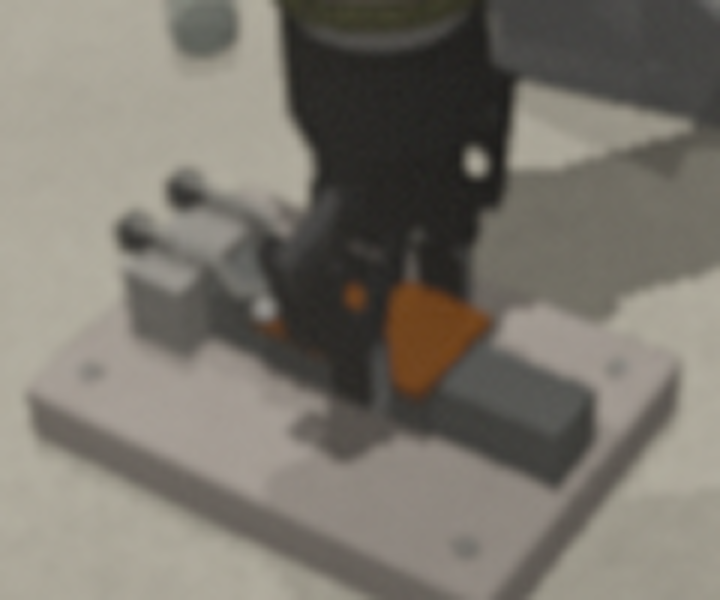

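The plate has slid 39 mm, gripped on both sides (finger at about (350,330)), with its strip at the clip lead-ins near (262,305). I keep pushing.

```bash
python3 -m pendant '[[[0.006,0,0.001],[0,0,0],0.3],[[0.012,0,0.001],[0,0,0],0.3],[[0.018,0,0.001],[0,0,0],0.3],[[0.024,0,0.001],[0,0,0],0.3],[[0.03,0,0.001],[0,0,0],0.3],[[0.03,0,0.001],[0,0,0],0.3],[[0.03,0,0.001],[0,0,0],0.3]]' 70; python3 -c "
from h import *
s=manip.get_state(); print(stg(s['position']),s['position'],s['wrist_force'])"
```

```text
time_s: 5.3
position: [0.5894, 0.1747, 0.0479]
tcp_rot: [[0.993, -0.122, 0.002], [-0.122, -0.993, 0.0], [0.002, -0.001, -1.0]]
wrist_force: [3.0, 1.3, 5.4]
opening: 0.0482
grasp_force: 71.7
[0.0029 0.0003] [0.58943544 0.1747279  0.04786221] [3.02277421 1.3025034  5.41625062]
```

```bash
python3 -m pendant '[[[0.003,0,0],[0,0,0],0.3],[[0.006,0,0],[0,0,0],0.3],[[0.008,0,0],[0,0,0],0.3],[[0.008,0,0],[0,0,0],0.3]]'; python3 -c "
from h import *
s=manip.get_state(); print(stg(s['position']),s['position'],s['wrist_force'])"
```

```text
time_s: 5.8
position: [0.5913, 0.1746, 0.0477]
tcp_rot: [[0.993, -0.12, -0.009], [-0.12, -0.993, -0.002], [-0.009, 0.003, -1.0]]
wrist_force: [-28.2, -3.6, 29.0]
opening: 0.0479
grasp_force: 73.9
[0.0048 0.0004] [0.5913183  0.17457638 0.04769013] [-28.20573642  -3.60621213  29.00642713]
```

At 28 N it has most likely reached the stop. I back off, release, and inspect.

```bash
python3 -m pendant '[[[-0.005,0,0],[0,0,0],0.3],[[-0.005,0,0],[0,0,0],0.8],[[-0.005,0,0],[0,0,0],1],[[-0.005,0,0],[0,0,0],1],[[-0.005,0,-0.06],[0,0,0],1],[[-0.005,0,-0.12],[0,0,0],1],[[-0.08,0.1,-0.15],[0,0,0],1],[[-0.08,0.1,-0.15],[0,0,0],1],[[-0.08,0.15,-0.15],[0,0,0],1],[[-0.08,0.15,-0.15],[0,0,0],1]]'
python3 - <<'E'
from h import *
for n,pl in(("top",None),("side",None)):
    im,D=snap(n,n+"3"); hsv=cv2.cvtColor(im,cv2.COLOR_RGB2HSV); m=((hsv[...,0]<22)&(hsv[...,1]>140)).astype(np.uint8)
    N,L,st,c=cv2.connectedComponentsWithStats(m)
    for i in range(1,N):
        if st[i,4]>30:
            W=np.array([plane(n,x,y,0.066)[:2] for y,x in np.argwhere(L==i)],np.float32)
            d=np.linalg.norm(W.mean(0)-SO)
            if d<.1: print(n,st[i],stg(W.mean(0)),cv2.minAreaRect(W*1000), [stg(p/1000) for p in cv2.boxPoints(cv2.minAreaRect(W*1000))])
a=cv2.imread('pics/top3.png')[150:240,170:245];b=cv2.imread('pics/side3.png')[230:310,165:285]
cv2.imwrite('pics/c3.png',np.hstack([cv2.resize(a,(333,400),interpolation=cv2.INTER_CUBIC),cv2.resize(b,(467,400),interpolation=cv2.INTER_CUBIC)]))
E
```

```text
time_s: 7.05
position: [0.4984, 0.0294, 0.1972]
tcp_rot: [[0.992, -0.129, 0.0], [-0.129, -0.992, -0.003], [0.001, 0.003, -1.0]]
wrist_force: [0.4, 0.3, -0.6]
opening: 0.0853
grasp_force: 0.0
top [195 178  18  23 285] [0.0117 0.0011] ((601.1162109375, 173.93069458007812), (48.08022689819336, 69.6804428100586), 82.08678436279297) [array([-0.0206, -0.0226]), array([ 0.0491, -0.0237]), array([0.0498, 0.0244]), array([-0.0198,  0.0255])]
side [200 251  34  20 320] [0.006  0.0039] ((597.490966796875, 176.54714965820312), (46.256500244140625, 68.4759292602539), 82.65769958496094) [array([-0.0237, -0.0198]), array([ 0.0448, -0.0203]), array([0.0451, 0.026 ]), array([-0.0234,  0.0264])]
```

View pics/c3.png

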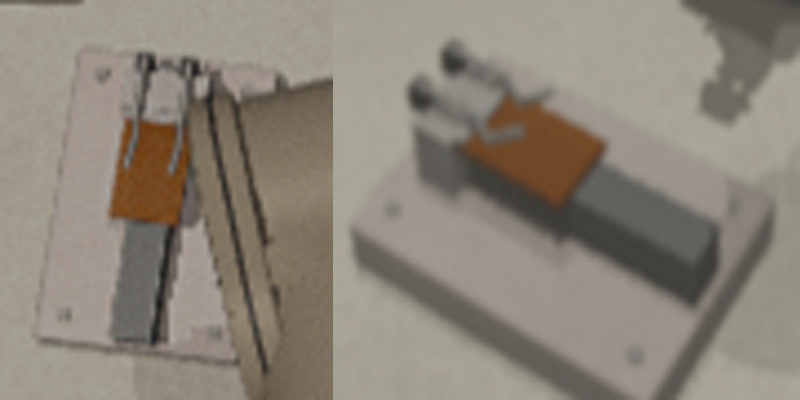

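The plate is at the stop with both clips lying over the glass (crop (130,150) and (178,160)). The rear edge is at stage x≈−20, where it should be. Backing off may have dragged it a little, so I seat it with a firm push of the shut fingers on the rear edge.

```bash
python3 -c "
from h import *
T=SO-SX*.060
go([*T,.10],down(-7));go([*T,.0632],down(-7)); T=SO-SX*.034; go([*T,.0632],down(-7))"
```

```text
shift [0.0097, -0.1505, 0.0972] turn [0.0002, -0.0004, -0.0014]
shift [0.0096, -0.1505, 0.134] turn [0.0002, -0.0004, -0.0014]
shift [0.0356, -0.1506, 0.134] turn [0.0002, -0.0004, -0.0014]
```

```bash
python3 -m pendant '[[[0.01,-0.06,0],[0,0,0],0],[[0.01,-0.12,0.02],[0,0,0],0],[[0.01,-0.15,0.06],[0,0,0],0],[[0.01,-0.15,0.1],[0,0,0],0],[[0.01,-0.15,0.134],[0,0,0],0],[[0.01,-0.15,0.134],[0,0,0],0],[[0.01,-0.15,0.134],[0,0,0],0]]' 30; python3 -c "
from h import *
s=manip.get_state(); print(stg(s['position']),s['wrist_force']); T=SO-SX*.033
go([*T,.063],down(-7))"
```

```text
time_s: 8.02
position: [0.5265, 0.1836, 0.0628]
tcp_rot: [[0.993, -0.12, -0.001], [-0.12, -0.993, 0.001], [-0.001, -0.001, -1.0]]
wrist_force: [0.4, 0.0, -0.4]
opening: -0.0
grasp_force: 0.0
[-0.0606  0.0014] [ 0.43090102  0.02103829 -0.36901616]
shift [0.0276, 0.0015, -0.0002] turn [-0.0007, 0.001, 0.002]
```

```bash
python3 -m pendant '[[[0.012,0.001,0],[0,0,0],0],[[0.022,0.001,0],[0,0,0],0],[[0.026,0.001,0],[0,0,0],0],[[0.028,0.001,0],[0,0,0],0],[[0.030,0.001,0],[0,0,0],0],[[0.032,0.001,0],[0,0,0],0]]'; python3 -c "
from h import *
s=manip.get_state(); print(stg(s['position']),s['wrist_force'])"
```

```text
time_s: 8.78
position: [0.5565, 0.1773, 0.0627]
tcp_rot: [[0.993, -0.121, -0.004], [-0.121, -0.993, -0.001], [-0.004, 0.002, -1.0]]
wrist_force: [-13.8, -0.7, 7.0]
opening: 0.0002
grasp_force: 6.8
[-0.0301 -0.0012] [-13.79091316  -0.65791912   6.99117647]
```

```bash
python3 -m pendant '[[[0.0015,0,0],[0,0,0],0],[[0.003,0,0],[0,0,0],0],[[0.003,0,0],[0,0,0],0]]'; python3 -c "
from h import *
s=manip.get_state(); print(stg(s['position']),s['wrist_force'])"
```

```text
time_s: 9.15
position: [0.5567, 0.1774, 0.0624]
tcp_rot: [[0.993, -0.12, -0.009], [-0.12, -0.993, -0.002], [-0.009, 0.003, -1.0]]
wrist_force: [-22.8, -2.5, 13.1]
opening: -0.0002
grasp_force: 10.9
[-0.0299 -0.0011] [-22.75575746  -2.54140974  13.11055976]
```

The plate is solid against the stop: 9 N more moved it only 0.2 mm. Now the lamp knob.

```bash
cat >> h.py <<'E'
L0=np.array([.5337,-.1191,.1057]); a=np.radians(1.7)
nz=np.array([-.5736*np.cos(a),-.5736*np.sin(a),.8192]); ty=np.array([np.sin(a),-np.cos(a),0]); RL=np.c_[np.cross(ty,-nz),ty,-nz]
E
python3 -m pendant '[[[-0.01,0,0],[0,0,0],0],[[-0.03,0,-0.03],[0,0,0],0.5],[[-0.05,0,-0.09],[0,0,0],1],[[-0.06,0,-0.14],[0,0,0],1],[[-0.06,0,-0.14],[0,0,0],1]]'; python3 -c "
from h import *
print(RL.round(3)); go(L0+.1*nz,RL)"
```

```text
time_s: 9.78
position: [0.5034, 0.1853, 0.2072]
tcp_rot: [[0.993, -0.121, 0.008], [-0.121, -0.993, 0.001], [0.008, -0.002, -1.0]]
wrist_force: [0.2, 0.1, -1.5]
opening: 0.0723
grasp_force: 0.0
[[ 0.819  0.03   0.573]
 [ 0.024 -1.     0.017]
 [ 0.574  0.    -0.819]]
shift [0.0102, 0.3072, 0.0191] turn [0.0452, 0.6021, -0.1467]
```

```bash
python3 -m pendant '[[[0,0.06,0],[0,0,0],1],[[0.01,0.12,0],[0.01,0.15,-0.04],1],[[0.01,0.18,0.01],[0.02,0.3,-0.07],1],[[0.01,0.24,0.015],[0.034,0.45,-0.11],1],[[0.01,0.307,0.019],[0.045,0.6,-0.147],1],[[0.01,0.307,0.019],[0.045,0.6,-0.147],1],[[0.01,0.307,0.019],[0.045,0.6,-0.147],1],[[0.01,0.307,0.019],[0.045,0.6,-0.147],1]]'
python3 - <<'E'
from h import *
go(L0+.1*nz,RL)
snap('top','top4');snap('side','side4')
b=cv2.imread('pics/side4.png')[120:240,220:340]; a=cv2.imread('pics/top4.png')[160:240,265:365]
for n,im,o,s in(('side',b,(220,120),5),):
    pass
cv2.imwrite('pics/c4.png',np.hstack([cv2.resize(a,(400,320),interpolation=cv2.INTER_CUBIC),cv2.resize(b,(320,320),interpolation=cv2.INTER_CUBIC)]))
E
```

```text
time_s: 10.78
position: [0.4744, -0.1214, 0.1836]
tcp_rot: [[0.825, 0.029, 0.564], [0.024, -1.0, 0.016], [0.565, 0.0, -0.825]]
wrist_force: [-0.0, 0.2, 0.1]
opening: 0.0853
grasp_force: 0.0
shift [0.0038, -0.0006, -0.0022] turn [0.0005, 0.0108, -0.0003]
```

View pics/c4.png

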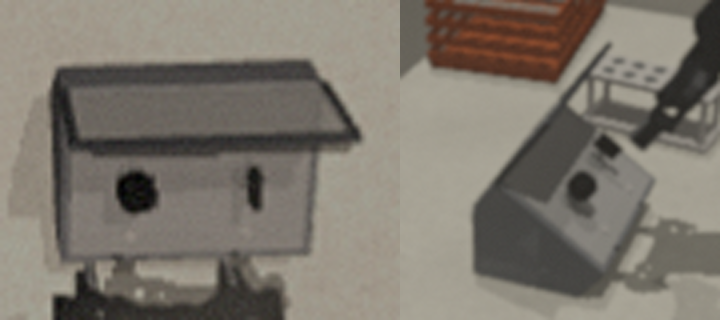

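The lamp head at crop (137,190) is in line with the two open fingers (about (90,275) and (232,270)), allowing for parallax. The blade knob at (255,187) stays outside them. Approaching along the axis.

```bash
python3 -m pendant '[[[0.003,0,0.03],[0,0.01,0],1],[[0.003,0,0.06],[0,0.01,0],1],[[0.003,0,0.09],[0,0.01,0],1],[[0.003,0,0.115],[0,0.01,0],1],[[0.003,0,0.115],[0,0.01,0],1],[[0.003,0,0.115],[0,0.01,0],1]]'; python3 -c "
from h import *
s=manip.get_state();print(s['wrist_force']);go(L0-.017*nz,RL)"
```

```text
time_s: 11.62
position: [0.5421, -0.1195, 0.0915]
tcp_rot: [[0.818, 0.03, 0.574], [0.025, -1.0, 0.017], [0.574, 0.0, -0.819]]
wrist_force: [-0.2, -0.9, 0.4]
opening: 0.0856
grasp_force: 0.0
[-0.15816656 -0.94395501  0.4310204 ]
shift [0.0012, -0.0007, 0.0006] turn [0.0002, -0.0005, 0.0005]
```

```bash
python3 -m pendant '[[[0.001,0,0],[0,0,0],0.5],[[0.001,0,0],[0,0,0],0.1],[[0.001,0,0],[0,0,0],0.1],[[0.001,0,0],[0,0,0],0.1],[[0.001,0,0],[0,0,0],0.1],[[0.001,0,0],[0,0,0],0.1],[[0.001,0,0],[0,0,0],0.1]]' 60; python3 -c "
from h import *
s=manip.get_state();print(s['wrist_force'],(s['position']-L0)@nz)"
```

```text
time_s: 12.5
position: [0.5428, -0.1201, 0.0921]
tcp_rot: [[0.818, 0.029, 0.574], [0.024, -1.0, 0.016], [0.574, 0.001, -0.819]]
wrist_force: [-9.1, 0.7, 9.6]
opening: 0.0279
grasp_force: 58.0
[-9.12484616  0.72544083  9.57582659] -0.016332752519811092
```

```bash
python3 -m pendant '[[[0,0,-0.004],[0,0,0],0.1],[[0,0,-0.008],[0,0,0],0.1],[[0,0,-0.012],[0,0,0],0.1],[[0,0,-0.016],[0,0,0],0.1],[[0,0,-0.019],[0,0,0],0.1],[[0,0,-0.021],[0,0,0],0.1],[[0,0,-0.021],[0,0,0],0.1]]' 60; python3 -c "
from h import *
s=manip.get_state();print(s['wrist_force']@nz,(s['position']-L0)@nz)"
```

```text
time_s: 13.38
position: [0.5309, -0.1205, 0.1091]
tcp_rot: [[0.818, 0.029, 0.574], [0.024, -1.0, 0.016], [0.574, 0.001, -0.819]]
wrist_force: [0.9, -1.3, 0.9]
opening: 0.0277
grasp_force: 62.4
0.2923670305237228 0.004391161741043583
```

Moved 20.7 mm with the axial force back near zero, which fits the detent. I nudge it 2 mm further as a check, then let go and back away.

```bash
python3 -m pendant '[[[0,0,-0.001],[0,0,0],0.1],[[0,0,-0.002],[0,0,0],0.1]]' 60; python3 -c "
from h import *
s=manip.get_state();print(s['wrist_force']@nz,(s['position']-L0)@nz)"
python3 -m pendant '[[[0,0,0.001],[0,0,0],0.6],[[0,0,0.001],[0,0,0],1],[[0,0,0.001],[0,0,0],1],[[0,0,0.001],[0,0,0],1],[[0,0,-0.04],[0,0,0],1],[[0,0,-0.08],[0,0,0],1],[[0,0,-0.12],[0,0,0],1],[[0,0,-0.12],[0,0,0],1],[[0,0,-0.12],[0,0,0],1]]'
python3 - <<'E'
from h import *
snap('top','top5');snap('side','side5')
cen={}
for f in('0','5'):
  for n,lamp in(("top",(299,208)),("side",(288,187))):
    z=np.load(f"pics/{n}{f}.npz");im,D=z["im"],z["D"];hsv=cv2.cvtColor(im,cv2.COLOR_RGB2HSV)
    w=np.zeros(D.shape,bool);w[lamp[1]-12:lamp[1]+9,lamp[0]-10:lamp[0]+11]=1
    N,L,st,c=cv2.connectedComponentsWithStats(((hsv[...,2]<46)&w).astype(np.uint8)); i=1+st[1:,4].argmax(); cen[n]=c[i]; print(n,st[i],c[i])
  p,e=tri(cen['top'],cen['side']); print(p,e,"pull",(p-L0)@nz)
b=cv2.imread('pics/side5.png')[140:240,230:330]; a=cv2.imread('pics/top5.png')[160:240,265:365]
cv2.imwrite('pics/c5.png',np.hstack([cv2.resize(a,(400,320),interpolation=cv2.INTER_CUBIC),cv2.resize(b,(320,320),interpolation=cv2.INTER_CUBIC)]))
E
```

```text
time_s: 13.62
position: [0.5298, -0.1204, 0.1104]
tcp_rot: [[0.818, 0.029, 0.574], [0.024, -1.0, 0.016], [0.574, 0.001, -0.819]]
wrist_force: [18.9, -3.8, -16.4]
opening: 0.0274
grasp_force: 60.6
-24.2429586048839 0.006110913565874691
time_s: 14.75
position: [0.4608, -0.1222, 0.2083]
tcp_rot: [[0.819, 0.029, 0.574], [0.025, -1.0, 0.016], [0.574, 0.001, -0.819]]
wrist_force: [0.3, -0.4, 0.5]
opening: 0.0856
grasp_force: 0.0
top [294 203  10  10  79] [298.5443038 207.4556962]
side [284 185   9  10  58] [287.65517241 189.5       ]
[ 0.53380941 -0.11914552  0.10547105] 0.003017918219031191 pull -0.0002495063479726436
top [295 206  10  10  78] [299.5        210.87179487]
side [288 180   9   9  58] [292.17241379 184.5862069 ]
[ 0.52100749 -0.1194245   0.12441404] 0.0027351347520795845 pull 0.022613283302571507
```

View pics/c5.png

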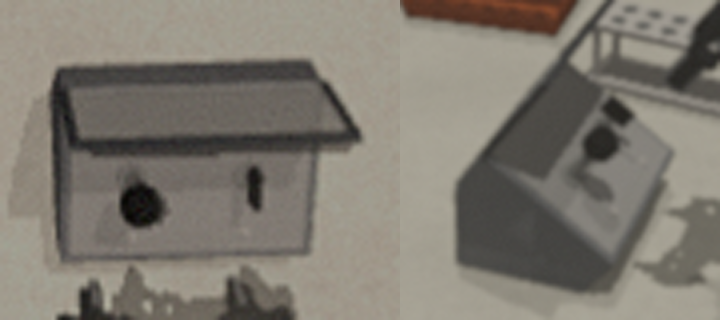

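The lamp knob stands out on its stem by itself (crop (140,205), stem visible in the side view), with a measured pull of about 22 mm. It hit its hard stop at 24 N. The blade knob hasn't moved. I wait over 2 s while shutting the fingers.

```bash
for i in 1 2; do python3 -m pendant '[[[0,0,0],[0,0,0],0],[[0,0,0],[0,0,0],0],[[0,0,0],[0,0,0],0],[[0,0,0],[0,0,0],0],[[0,0,0],[0,0,0],0],[[0,0,0],[0,0,0],0],[[0,0,0],[0,0,0],0],[[0,0,0],[0,0,0],0],[[0,0,0],[0,0,0],0],[[0,0,0],[0,0,0],0]]' 30|head -1;done;  python3 -c "
from h import *
im,D=optics.get_image('top');c=cv2.connectedComponentsWithStats((im.max(2)[196:217,289:310]<46).astype(np.uint8));print(c[2][1:],c[3][1:]+[289,196])
go(L0+.045*nz,RL);go(L0+.011*nz,RL)"
```

```text
time_s: 16.1
time_s: 17.35
[[ 1  0  1  1  1]
 [ 3  0  1  1  1]
 [ 5  0  1  1  1]
 [16  0  1  1  1]
 [ 6 10 10 11 80]] [[290.    196.   ]
 [292.    196.   ]
 [294.    196.   ]
 [305.    196.   ]
 [299.55  210.975]]
shift [0.0007, -0.0011, 0.0812] turn [0.0008, -0.0003, 0.0001]
shift [0.0007, -0.0011, 0.1152] turn [0.0008, -0.0003, 0.0001]
```

It is still out after 2.6 s hands-off. Pushing it home.

```bash
python3 -m pendant '[[[0.001,-0.001,0.04],[0,0,0],0],[[0.001,-0.001,0.08],[0,0,0],0],[[0.001,-0.001,0.09],[0,0,0],0],[[0.001,-0.001,0.096],[0,0,0],0],[[0.001,-0.001,0.101],[0,0,0],0],[[0.001,-0.001,0.106],[0,0,0],0],[[0.001,-0.001,0.111],[0,0,0],0],[[0.001,-0.001,0.115],[0,0,0],0],[[0.001,-0.001,0.115],[0,0,0],0]]'; python3 -c "
from h import *
s=manip.get_state();print(s['wrist_force']@nz,(s['position']-L0)@nz)"
```

```text
time_s: 18.52
position: [0.5278, -0.1196, 0.1154]
tcp_rot: [[0.818, 0.029, 0.574], [0.024, -1.0, 0.016], [0.574, 0.001, -0.819]]
wrist_force: [0.9, -0.5, -0.5]
opening: 0.0001
grasp_force: 0.0
-0.9170619110987721 0.011381352530165388
```

```bash
python3 -m pendant '[[[0,0,0.001],[0,0,0],0],[[0,0,0.002],[0,0,0],0],[[0,0,0.003],[0,0,0],0],[[0,0,0.0035],[0,0,0],0]]'; python3 -c "
from h import *
s=manip.get_state();print(s['wrist_force']@nz,(s['position']-L0)@nz)"
```

```text
time_s: 19.02
position: [0.5292, -0.1198, 0.1138]
tcp_rot: [[0.818, 0.029, 0.574], [0.024, -1.0, 0.016], [0.574, 0.001, -0.819]]
wrist_force: [-48.1, 4.7, 49.9]
opening: -0.0
grasp_force: 34.0
68.31149972139825 0.009240315534890953
```

It is firmly on the hard stop, with more force than I meant (68 N at the fingertips, below the 120 N wrist limit). Backing off and verifying.

```bash
python3 -m pendant '[[[0,0,-0.01],[0,0,0],0],[[0,0,-0.06],[0,0,0],0],[[0,0,-0.12],[0,0,0],0],[[0,0,-0.15],[0,0,0],0],[[0,0,-0.15],[0,0,0],0],[[0,0,-0.15],[0,0,0],0]]'
python3 - <<'E'
from h import *
cen={};I={}
for n,lamp in(("top",(299,208)),("side",(288,187))):
    im,D=snap(n,n+'6');hsv=cv2.cvtColor(im,cv2.COLOR_RGB2HSV)
    w=np.zeros(D.shape,bool);w[lamp[1]-12:lamp[1]+9,lamp[0]-10:lamp[0]+11]=1
    N,L,st,c=cv2.connectedComponentsWithStats(((hsv[...,2]<46)&w).astype(np.uint8)); i=1+st[1:,4].argmax(); cen[n]=c[i]; print(n,st[i],c[i])
p,e=tri(cen['top'],cen['side']); print(p,e,"pull",(p-L0)@nz)
a=cv2.imread('pics/top6.png')[150:240,170:370];b=cv2.imread('pics/side6.png')[230:310,165:285];c=cv2.imread('pics/side6.png')[145:235,235:335]
r=cv2.INTER_CUBIC
cv2.imwrite('pics/c6.png',np.vstack([cv2.resize(a,(700,315),interpolation=r),np.hstack([cv2.resize(b,(400,270),interpolation=r),cv2.resize(c,(300,270),interpolation=r)])]))
E
```

```text
time_s: 19.77
position: [0.4436, -0.1216, 0.2342]
tcp_rot: [[0.819, 0.029, 0.573], [0.024, -1.0, 0.016], [0.573, 0.001, -0.819]]
wrist_force: [0.3, -0.3, 0.2]
opening: 0.0
grasp_force: 0.0
top [294 203  10  10  75] [298.52 207.6 ]
side [284 185   9  10  56] [287.69642857 189.44642857]
[ 0.53347345 -0.11898519  0.10579264] 0.0027105020197095535 pull 0.00020382421985854233
```

View pics/c6.png

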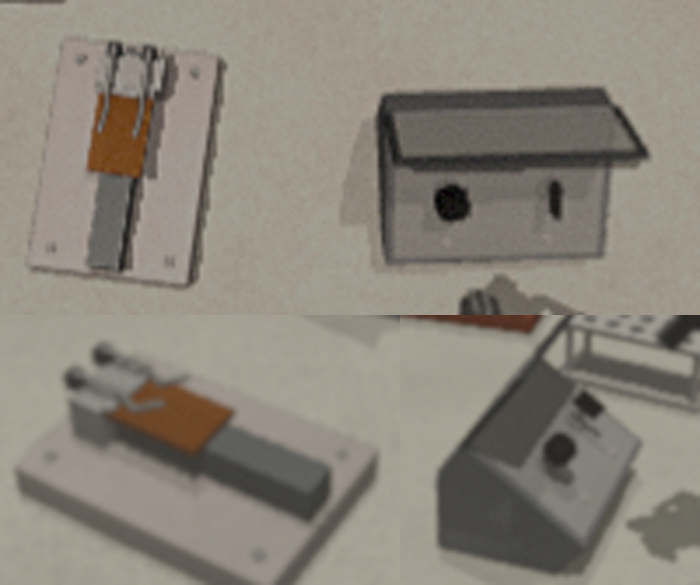

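The plate is clipped at the stop (both clips on the glass, about (105,120) and (140,120)). The lamp knob is home at (452,203), with a measured pull of 0.2 mm. The blade knob at (556,200) is untouched, and the robot is clear of everything.

```bash
python3 -c "
from workcell import workorder
print(workorder.close_job())"
```

```text
the job is handed in; nothing more can be done
None
```

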